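# Load the cup warmer by tumbler height and set its heat

## Robot

A 6-joint arm with a two-finger parallel gripper is mounted at the origin on the work surface. World frame = base frame: x ahead of the robot, y to its left, z up, the work surface at z = 0. Lengths are in m, angles in rad, forces in N, time in s.
With the tool pointing down it reaches from about 0.375 to 0.975 m from the base axis. Payload 3.8 kg.
Tool frame: the origin (TCP) lies at the very end of the fingers, on their centre line; the grasp point (between the pads) lies 19 mm behind it (bot.pinch_z is the distance from the TCP to the grasp point, in m); y points along the fingers, z is the direction in which the jaws open and shut, and the axes are right-handed (so a half turn about y gives the same grasp; the last joint's range is limited). The gripper opens to 88 mm and grips with 3 to 60 N. Pads are 18 mm wide; open, the fingers measure 123 mm over their backs; the gripper's body (75 mm by 187 mm) begins 45 mm behind the grasp point.
Start: joints at [1.076, 0.264, 1.604, -0, 1.274, -0.037], TCP at [0.298, 0.605, 0.239] pointing down, gripper open.
Joint ranges: [-2.63, 2.63], [-0.94, 2.18], [0.31, 2.57], [-1.31, 4.45], [0, 2.66], [-2.55, 2.55]. Speed limits (rad/s): [2.57, 2.57, 3.14, 3.14, 3.14, 3.14].

## Interface

Orientations are given as a unit quaternion [x, y, z, w].
In Python, from rig import bot, kin, snapshot, job_done gives the robot as it stands. The module is installed in compiled form; this text tells all that it offers. Calls block until the motion is done:
- bot.move_pose(position, orientation): joint-space move of the TCP to a pose.
- bot.move_straight(position, rotation=None, vel=0.15, threshold=None): straight line of the TCP; rotation=None keeps the orientation; vel is the mean speed in m/s. With threshold (N) it stops when the force on the tool has changed by that much, and returns True; else False.
- bot.set_joints(angles): joint-space move.
- bot.set_gripper(opening): finger opening in m; the grip force is fixed at half the most; returns when the fingers have stopped.
- bot.pause(seconds).
- kin.inverse_kinematics(position, orientation): joint angles nearest the present ones, or None.
- bot.sense(): the state.
- snapshot(name): name is "scene" or "top" or "wrist"; returns a dict with "pixels" (480x640x3 uint8, blue, green, red), "range_z" (480x640 float32, m along the optical axis (not along the pixel's ray), 0 where there is no reading), "intrinsics" (3x3 intrinsics, pixels), "R" (3x3) and "t" (3): a world point X has camera coordinates R X + t; the wrist camera has in their place "tool_from_camera" (4x4, takes a point from camera to tool coordinates, whose origin is the TCP and whose axes are the tool frame's). Camera axes: x right, y down, z forward; pixel columns grow to the right and rows downward; lengths in m; the calibration is good to about 2 mm. A picture is of the moment at which its call begins: read the wrist's pose just before it.
A pose or a line that the arm cannot do raises bot.IKError and nothing moves.
- job_done(): hands the job in, once; it reports no verdict.
The state is a dict: "time": time; "q": joint angles; "qvel": joint speeds; "tau": joint torques, N m; "tool_pos": TCP position; "eef_rot": TCP orientation; "force": force on the tool from outside, world axes, zero at the start; "torque": the same for the moment, N m; "opening": finger opening in m.
Only numpy, scipy, OpenCV 4.12 (cv2) and the standard library are available. Lean on these libraries where they do the work, as an engineer would, in place of code of your own. Each camera call takes 0.05 s, during which the arm holds its last target.

## Task

Load the three clean tumblers from the rubber mat onto the cup warmer: stand each one upright, set down gently, in the row that already holds a tumbler of its own height, in front of that one and between the same guide rods. Also turn the warmer's heat dial to the two-dot mark. Knock nothing over and leave everything else, the tumblers already on the warmer included, where it stands.

Things in the scene. Friction and masses are not known exactly. Their poses are not given: they have to be found in the camera images.
- new_short_mid (a point): The short tumbler to be put away, standing on the rubber mat at the start: handle-less white ceramic tumbler with terracotta foot band, 64 mm high, 58 mm across (bevelled to 48 mm in the lowest 7 mm), wall 4 mm, about 140 g, mouth up. The point is its centre, 32 mm above its underside; z up. The tumblers differ only in height: 64, 84 or 104 mm
- new_medium_mid (a point): The medium tumbler to be put away, standing on the rubber mat at the start: handle-less white ceramic tumbler with terracotta foot band, 84 mm high, 58 mm across (bevelled to 48 mm in the lowest 7 mm), wall 4 mm, about 180 g, mouth up. The point is its centre, 42 mm above its underside; z up. The tumblers differ only in height: 64, 84 or 104 mm
- new_tall_mid (a point): The tall tumbler to be put away, standing on the rubber mat at the start: handle-less white ceramic tumbler with terracotta foot band, 104 mm high, 58 mm across (bevelled to 48 mm in the lowest 7 mm), wall 4 mm, about 220 g, mouth up. The point is its centre, 52 mm above its underside; z up. The tumblers differ only in height: 64, 84 or 104 mm
- row_short_mid (a point): The short tumbler that already stands on the warmer, at the far end of one of its three rows (which row differs from time to time); same 64 mm make as the other short one. This point is its centre, 32 mm above the plate
- row_medium_mid (a point): The medium tumbler that already stands on the warmer, at the far end of one of its three rows (which row differs from time to time); same 84 mm make as the other medium one. This point is its centre, 42 mm above the plate
- row_tall_mid (a point): The tall tumbler that already stands on the warmer, at the far end of one of its three rows (which row differs from time to time); same 104 mm make as the other tall one. This point is its centre, 52 mm above the plate
- warmer: Electric cup warmer, fixed, 225 mm deep (x), 390 mm wide (y); origin under its centre, x to its far side, y to its left. Warming plate at z = 45 mm, y -105 to 195 mm, near side open; 7 mm gallery rail 35 mm above the plate at the far side (x = 108 mm) and left side (y = 193 mm). At its right end a grey control housing (y -195 to -105 mm) rises to z = 100 mm and carries the dial
- free_left (a point): Point on the plate's surface (45 mm up) in the middle of the free near part of the left row; axes as the warmer's. Rows run along the warmer's x and are parted by steel guide rods 6 mm thick, tops 11 mm above the plate, 46 mm to either side of the row's centre line (86 mm clear). The plate ends 60 mm nearer than this point; the tumbler already there stands about 110 mm beyond it
- free_middle (a point): The same point of the middle row, 92 mm to the right of the left row's
- free_right (a point): The same point of the right row, 92 mm further right; the control housing's wall is 63 mm to its right
- dial (a joint): Heat dial's angle in rad, growing clockwise seen from above, click stops every 30 degrees: 0 off (white bar mark), 0.524 one dot, 1.047 two dots, 1.571 three dots (end of travel). At the start it is off or at one dot. A spring detent draws it into the nearest stop when let go; turning it past a click takes at most 0.2 N m
- dial_grip (a point): Point on the dial's upright axis, in its grip, 126 mm above the counter. Black dial: round skirt 56 mm across, on it an upright bar grip 54 mm long, 16 mm thick, from 16 mm below to 14 mm above this point, white line on the pointing half. At dial angle q the pointer lies (45 degrees - q) anticlockwise of the warmer's x axis: off 45 degrees left of straight ahead, two dots 15 right
- mat: Black ribbed rubber bar mat, fixed, 200 mm (x) by 260 mm (y), 6 mm thick, origin under its centre; the three tumblers to be put away stand on it, 100 mm or more apart
- kettle: White gooseneck kettle, 160 mm across the base, 176 mm high, 290 mm from spout to handle, origin under its centre; stays where it is
- tin: Lidded aluminium tin, 90 mm across, 113 mm high, origin under its centre; stays where it is
- pitcher: Steel milk pitcher, 86 mm across, 109 mm high, origin under its centre; stays where it is
- shaker: Steel cocoa shaker, 66 mm across, 106 mm high, origin under its centre; stays where it is
- tamper: Coffee tamper standing on its 58 mm base, 89 mm high, wooden knob, origin under its centre; stays where it is

How it is judged:
By the outcome, as a careful person would: the job done as asked, in the order asked, and still so for the second after the job is handed in, with the robot touching nothing.
It also fails if it takes over 72 s, if anything falls off the work surface, if the arm or the gripper's body presses on something with over 40 N, if the wrist force passes 120 N, or if a joint passes its speed limit or range.

## Working session

There is one attempt and no reset: what is moved stays moved. The work goes in short steps, each a Python script; the robot and the scene stay as the last script left them, time stands still between calls to the robot, and variables do not carry over. Pictures are saved under pics/ and viewed, and the job is handed in when it is done.

```bash
mkdir -p pics; ls; python3 - <<'E'
from rig import bot,kin,snapshot
import cv2,numpy as np
for n in ["scene","top","wrist"]:
    s=snapshot(n); cv2.imwrite(f"pics/{n}0.png",s["pixels"])
    np.savez(f"pics/{n}0.npz",**s)
    print(n,np.round(s["intrinsics"],1).tolist(),[np.round(s[k],3).tolist() for k in("R","t","tool_from_camera") if k in s],(s["range_z"]>0).mean())
st=bot.sense();print(st["time"],st["tool_pos"],st["eef_rot"],st["opening"],bot.pinch_z,st["force"])
E
```

```text
pics
scene [[498.3, 0.0, 318.4], [0.0, 498.3, 243.5], [0.0, 0.0, 1.0]] [[[0.849, 0.528, 0.009], [0.297, -0.464, -0.834], [-0.437, 0.711, -0.551]], [-0.536, -0.085, 1.688]] 0.9960872395833333
top [[471.4, 0.0, 317.1], [0.0, 471.4, 236.7], [0.0, 0.0, 1.0]] [[[0.011, -1.0, 0.001], [-0.995, -0.011, -0.1], [0.1, 0.0, -0.995]], [0.009, 0.618, 1.138]] 0.996142578125
wrist [[383.5, 0.0, 315.6], [0.0, 383.5, 239.0], [0.0, 0.0, 1.0]] [[[0.0, 0.96, 0.279, -0.073], [-0.0, -0.279, 0.96, -0.147], [1.0, -0.001, 0.0, 0.001], [0.0, 0.0, 0.0, 1.0]]] 0.9958561197916667
0.15 [0.29807396 0.60501041 0.23767438] [ 0.68926591 -0.16060315  0.16026636 -0.68806528] 0.08821819539284911 0.0187 [-1.07193504 -0.75163863  0.38359156]
```

View pics/scene0.png

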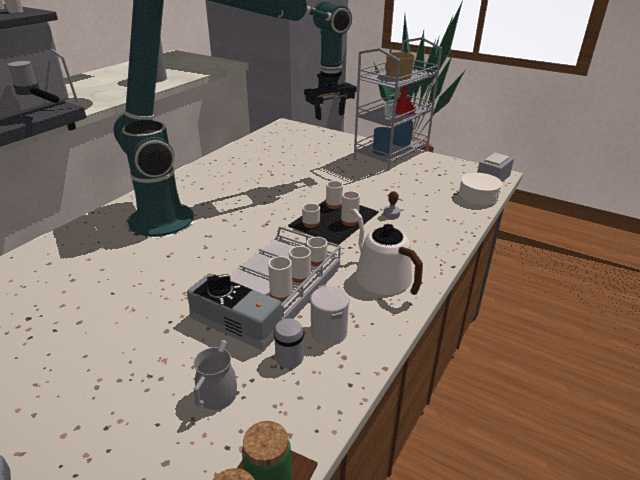

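View pics/top0.png

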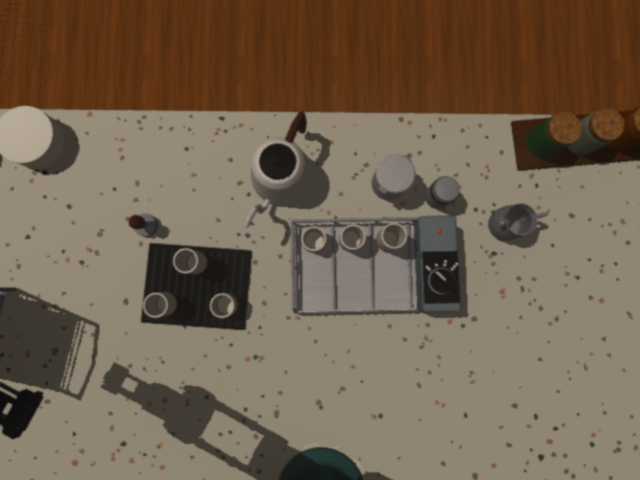

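View pics/wrist0.png

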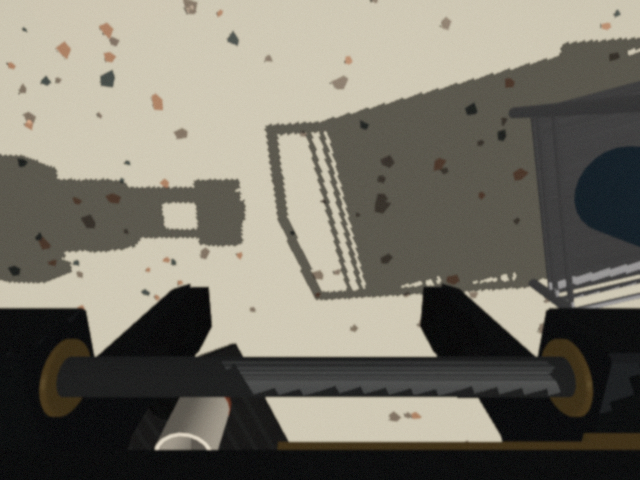

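The scene view shows the warmer in the centre with tumblers at its far side, tall next to the housing at px (280,278). The mat holds three tumblers at px (311,215), (334,193) and (350,208). In the top view the mat rims are near (190,260), (159,304) and (223,305), the row rims near (316,238), (354,236) and (393,236), and the dial is at (440,278). Next I compute positions from the depth.

```bash
cat > h.py <<'E'
import numpy as np,cv2
def cloud(s):
    K=s["intrinsics"];z=s["range_z"];v,u=np.mgrid[0:480,0:640]
    c=np.stack([(u-K[0,2])/K[0,0]*z,(v-K[1,2])/K[1,1]*z,z],-1)
    w=(c-s["t"])@s["R"]   # R^T (c-t)
    w[z<=0]=np.nan
    return w
def ray(s,uv,zp):
    K=s["intrinsics"];R=s["R"];C=-R.T@s["t"]
    d=R.T@np.array([(uv[0]-K[0,2])/K[0,0],(uv[1]-K[1,2])/K[1,1],1])
    return C+d*(zp-C[2])/d[2]
def circ(P):
    A=np.c_[2*P,np.ones(len(P))];b=(P**2).sum(1);x=np.linalg.lstsq(A,b,rcond=None)[0]
    return x[:2],np.sqrt(x[2]+x[:2]@x[:2])
E
python3 - <<'E'
from h import *
for n in("top","scene"):
    s=dict(np.load(f"pics/{n}0.npz"));w=cloud(s)
    Z=w[...,2]
    img=cv2.applyColorMap((np.clip(np.nan_to_num(Z),-.02,.2)*1100+22).clip(0,255).astype(np.uint8),cv2.COLORMAP_JET)
    cv2.imwrite(f"pics/{n}_h.png",cv2.resize(img,(800,600)))
    if n=="top":
        for y,x in [(400,600),(258,190),(280,170),(275,320),(275,352),(275,390),(265,427),(278,440),(222,300),(231,427)]: print((x,y),np.round(w[y,x],4))
    # clusters of tops
    for name,lo in(("mat",(0.05,)),("w",(0.09,))): pass
s=dict(np.load("pics/top0.npz"))
c=s["pixels"][200:340,130:480]; cv2.imwrite("pics/topcrop.png",cv2.resize(c,None,fx=2.28,fy=2.28,interpolation=cv2.INTER_CUBIC))
s=dict(np.load("pics/scene0.npz"))
c=s["pixels"][160:360,170:420]; cv2.imwrite("pics/scenecrop.png",cv2.resize(c,None,fx=3,fy=3,interpolation=cv2.INTER_CUBIC))
E
```

```text
(600, 400) [ 2.249e-01 -6.849e-01  4.000e-04]
(190, 258) [0.5627 0.3335 0.0136]
(170, 280) [0.5074 0.3842 0.004 ]
(320, 275) [0.5232 0.0075 0.0448]
(352, 275) [ 0.524  -0.0701  0.0469]
(390, 275) [ 0.525  -0.1624  0.0466]
(427, 265) [ 0.5481 -0.2403  0.0989]
(440, 278) [ 0.5176 -0.259   0.1411]
(300, 222) [0.6473 0.0565 0.0849]
(427, 231) [ 0.627  -0.2402  0.1034]
```

View pics/top_h.png

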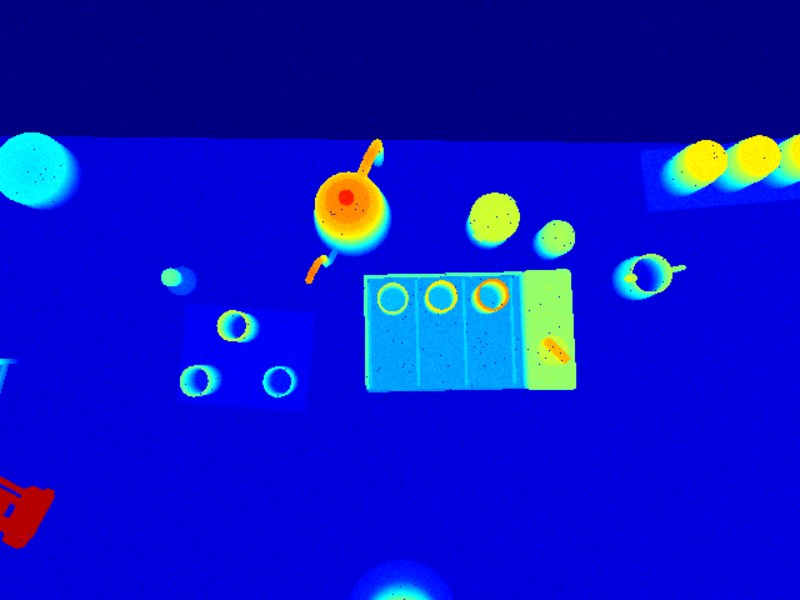

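View pics/topcrop.png

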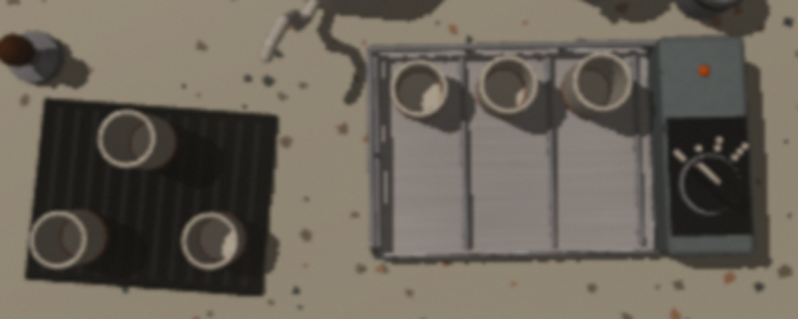

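View pics/scenecrop.png

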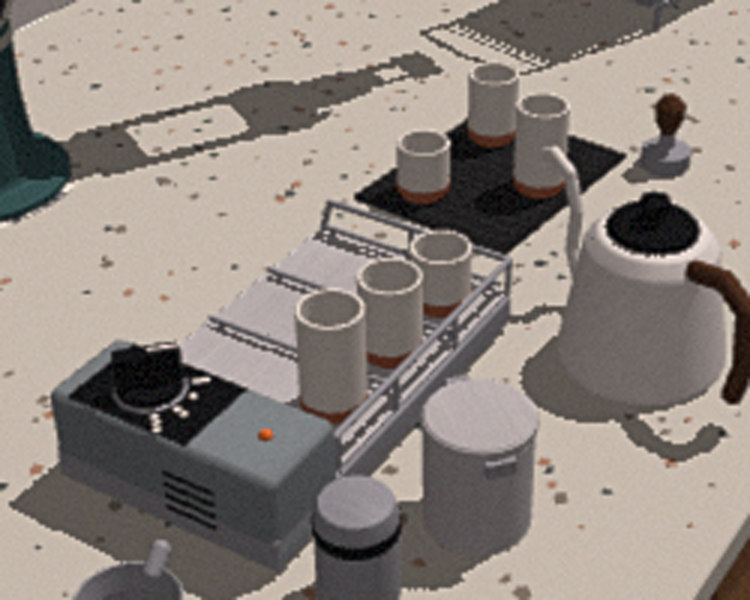

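```bash
python3 - <<'E'
from h import *
S={n:dict(np.load(f"pics/{n}0.npz")) for n in("top","scene")}
W={n:cloud(s) for n,s in S.items()}
seeds={"nt":(190,261),"nm":(158,304),"ns":(223,305),"rs":(315,239),"rm":(353,237),"rt":(393,236)}
zt={"nt":.110,"nm":.090,"ns":.070,"rs":.109,"rm":.129,"rt":.149}
w=W["top"];H=w[...,2]
res={}
for k,(u,v) in seeds.items():
    v0,u0=v-20,u-20
    sub=w[v-20:v+21,u-20:u+21].reshape(-1,3)
    # rim: points within 40mm of seed's ray pos, top heights
    c=ray(S["top"],(u,v),zt[k])
    d=np.hypot(*(sub[:,:2]-c[:2]).T)
    base=.006 if k[0]=="n" else .045
    z=sub[(d<.036)&(sub[:,2]>base+.05),2]; top=np.median(z[z>np.percentile(z,90)-.006])
    m=(d<.036)&(abs(sub[:,2]-top)<.006)
    P=sub[m]; cc,r=circ(P[:,:2])
    # scene: points near
    ws=W["scene"].reshape(-1,3); ds=np.hypot(*(ws[:,:2]-cc).T)
    q=ws[(ds<.034)&(ws[:,2]>base+.02)&(ws[:,2]<.17)]; ts=np.percentile(q[:,2],95)
    q2=q[q[:,2]>ts-.006]; c2,r2=circ(q2[:,:2])
    print(k,"top z",round(top,4),np.round(cc,4),round(r,4),m.sum(),"scene z",round(ts,4),np.round(c2,4),round(r2,4),len(q2))
# warmer: housing top, plate
for n in W:
    w=W[n]
    m=(abs(w[...,2]-.1)<.006)&(abs(w[...,0]-.53)<.15)&(abs(w[...,1]+.24)<.075)
    m=cv2.morphologyEx(m.astype(np.uint8),cv2.MORPH_OPEN,np.ones((3,3)))
    P=w[m>0][:,:2].astype(np.float32);print(n,"housing",cv2.minAreaRect(P),len(P))
    m=(abs(w[...,2]-.141)<.006)&(abs(w[...,0]-.52)<.05)&(abs(w[...,1]+.26)<.05)
    P=w[m][:,:2].astype(np.float32);print("dialgrip",cv2.minAreaRect(P),len(P),np.median(w[m][:,2]),P.mean(0), np.linalg.eigh(np.cov(P.T)))
w=W["top"]
m=(abs(w[...,2]-.045)<.005)&(abs(w[...,0]-.54)<.14)&(abs(w[...,1]+.05)<.17)
P=w[m][:,:2].astype(np.float32);print("plate",cv2.minAreaRect(P),np.median(w[m][:,2]))
# rods
m=(abs(w[...,2]-.056)<.004)&(w[...,0]>.45)&(w[...,0]<.6)&(abs(w[...,1]+.06)<.13)
P=w[m]
h,e=np.histogram(P[:,1],bins=60,range=(-.2,.08));print([(round(e[i],3),h[i]) for i in range(60) if h[i]>8])
# rail/left edge
m=(abs(w[...,2]-.083)<.006)&(abs(w[...,0]-.54)<.14)&(abs(w[...,1]+.05)<.17)
P=w[m];print("railL",np.median(P[(P[:,1]>.03)],0), len(P))
E
```

```text
nt top z 0.1105 [0.5525 0.3163] 0.0265 140 scene z 0.1088 [0.5557 0.3163] 0.0266 82
nm top z 0.0908 [0.4501 0.3881] 0.0267 156 scene z 0.088 [0.4533 0.3877] 0.0266 73
ns top z 0.0713 [0.4497 0.2381] 0.0269 140 scene z 0.0689 [0.4526 0.2381] 0.027 81
rs top z 0.1103 [0.6069 0.0233] 0.0268 135 scene z 0.1079 [0.6093 0.0223] 0.0267 106
rm top z 0.1303 [ 0.6097 -0.0656] 0.0268 145 scene z 0.1281 [ 0.6122 -0.0672] 0.0272 123
rt top z 0.1499 [ 0.6113 -0.1556] 0.0268 155 scene z 0.1475 [ 0.6143 -0.1573] 0.0269 149
top housing ((0.553978681564331, -0.26995018124580383), (0.22397491335868835, 0.08914747089147568), 1.6011874675750732) 3042
dialgrip ((0.5143292546272278, -0.2705448269844055), (0.05400789529085159, 0.016524571925401688), 47.58479309082031) 176 0.1411877978083833 [ 0.51382446 -0.27026123] EighResult(eigenvalues=array([2.19719205e-05, 2.43093862e-04]), eigenvectors=array([[-0.72417089,  0.68962057],
       [ 0.68962057,  0.72417089]]))
scene housing ((0.5559964776039124, -0.24438485503196716), (0.2236255258321762, 0.14155107736587524), 2.0072202682495117) 1796
dialgrip ((0.5161134004592896, -0.2727643847465515), (0.052941448986530304, 0.01857626810669899), 46.24831008911133) 109 0.13820949637340224 [ 0.51700854 -0.27387163] EighResult(eigenvalues=array([2.35186719e-05, 2.39055055e-04]), eigenvectors=array([[-0.72652423,  0.68714085],
       [ 0.68714085,  0.72652423]]))
plate ((0.5459297895431519, -0.0763869434595108), (0.22193992137908936, 0.29371747374534607), 1.747043251991272) 0.046254277820213546
[(np.float64(-0.121), np.int64(92)), (np.float64(-0.116), np.int64(50)), (np.float64(-0.032), np.int64(26)), (np.float64(-0.027), np.int64(107)), (np.float64(-0.023), np.int64(13)), (np.float64(0.061), np.int64(60)), (np.float64(0.066), np.int64(70))]
railL [0.57345653 0.07163983 0.08404591] 715
```

```bash
cat >> h.py <<'E'
from scipy.spatial.transform import Rotation as Ro
YAW=np.deg2rad(1.6)
def ori(a,s=1):
    """tool down, jaw direction (tool z) at angle a anticlockwise of world x"""
    z=s*np.array([np.cos(a),np.sin(a),0]);y=np.array([0,0,-1.]);x=np.cross(y,z)
    return Ro.from_matrix(np.c_[x,y,z]).as_quat()
ORG=np.array([.5508,-.1216])
def wp(x,y):
    c,s=np.cos(YAW),np.sin(YAW);return ORG+[c*x-s*y,s*x+c*y]
NEW={"t":np.array([.554,.3163]),"m":np.array([.4517,.3879]),"s":np.array([.4512,.2381])}
DST={"t":wp(-.052,-.042),"m":wp(-.052,.050),"s":wp(-.052,.142)}
HG={"t":.075,"m":.058,"s":.042}
DIAL=np.array([.5152,-.2717])
E
python3 - <<'E'
from h import *
from rig import bot,kin
print(DST)
print(Ro.from_quat(bot.sense()["eef_rot"]).as_matrix().round(2).tolist())
for s in(1,-1):
    for p in list(NEW.values())+list(DST.values()):
        for z in(.08,.29):
            q=kin.inverse_kinematics([*p,z],ori(YAW,s)); print(s,np.round(p,3),z,None if q is None else np.round(q,2))
    for d in range(45,-60,-15):
        q=kin.inverse_kinematics([*DIAL,.12],ori(YAW+np.deg2rad(d),s)); print("dial",s,d,None if q is None else np.round(q,2))
E
```

```text
{'t': array([ 0.49999298, -0.16503555]), 'm': array([ 0.49742419, -0.07307142]), 's': array([0.4948554 , 0.01889271])}
[[0.9, -0.0, 0.44], [-0.44, -0.0, 0.9], [-0.0, -1.0, -0.0]]
1 [0.554 0.316] 0.08 [ 0.48  0.33  1.83 -0.    0.98  0.45]
1 [0.554 0.316] 0.29 [ 0.48  0.17  1.63 -0.    1.35  0.45]
1 [0.452 0.388] 0.08 [ 0.67  0.26  1.92 -0.    0.96  0.64]
1 [0.452 0.388] 0.29 [ 0.67  0.09  1.72 -0.    1.34  0.64]
1 [0.451 0.238] 0.08 [ 0.44  0.11  2.1  -0.    0.93  0.41]
1 [0.451 0.238] 0.29 [ 0.44 -0.08  1.88 -0.    1.34  0.41]
1 [ 0.5   -0.165] 0.08 [-0.37  0.14  2.07 -0.    0.93 -0.39]
1 [ 0.5   -0.165] 0.29 [-0.37 -0.05  1.85 -0.    1.34 -0.39]
1 [ 0.497 -0.073] 0.08 [-0.2   0.1   2.12 -0.    0.93 -0.22]
1 [ 0.497 -0.073] 0.29 [-0.2  -0.1   1.9  -0.    1.34 -0.22]
1 [0.495 0.019] 0.08 [-0.01  0.08  2.13 -0.    0.93 -0.04]
1 [0.495 0.019] 0.29 [-0.01 -0.11  1.91 -0.    1.34 -0.04]
dial 1 45 [-0.53  0.19  1.92 -0.    1.03 -1.34]
dial 1 30 [-0.53  0.19  1.92 -0.    1.03 -1.08]
dial 1 15 [-0.53  0.19  1.92 -0.    1.03 -0.82]
dial 1 0 [-0.53  0.19  1.92 -0.    1.03 -0.56]
dial 1 -15 [-0.53  0.19  1.92 -0.    1.03 -0.29]
dial 1 -30 [-0.53  0.19  1.92 -0.    1.03 -0.03]
dial 1 -45 [-0.53  0.19  1.92 -0.    1.03  0.23]
-1 [0.554 0.316] 0.08 None
-1 [0.554 0.316] 0.29 None
-1 [0.452 0.388] 0.08 [ 0.67  0.26  1.92 -0.    0.96 -2.5 ]
-1 [0.452 0.388] 0.29 [ 0.67  0.09  1.72 -0.    1.34 -2.5 ]
-1 [0.451 0.238] 0.08 None
-1 [0.451 0.238] 0.29 None
-1 [ 0.5   -0.165] 0.08 None
-1 [ 0.5   -0.165] 0.29 None
-1 [ 0.497 -0.073] 0.08 None
-1 [ 0.497 -0.073] 0.29 None
-1 [0.495 0.019] 0.08 None
-1 [0.495 0.019] 0.29 None
dial -1 45 [-0.53  0.19  1.92 -0.    1.03  1.8 ]
dial -1 30 [-0.53  0.19  1.92 -0.    1.03  2.06]
dial -1 15 [-0.53  0.19  1.92 -0.    1.03  2.32]
dial -1 0 None
dial -1 -15 None
dial -1 -30 None
dial -1 -45 None
```

```bash
cat >> h.py <<'E'
def pick(bot,k,base=.006,hov=None):
    p=NEW[k];o=ori(YAW);z=base+HG[k]-.019
    H=2*{"t":.052,"m":.042,"s":.032}[k]
    bot.move_pose([*p,base+H+.04],o)
    f=bot.move_straight([*p,z],vel=.12,threshold=12)
    print("down hit",f,bot.sense()["tool_pos"].round(4))
    bot.set_gripper(.03)
    s=bot.sense();print("grip",s["opening"].round(4),s["force"].round(2),s["time"])
    bot.move_straight([*p,.2+HG[k]-.019],vel=.2)
    s=bot.sense();print("lift",s["opening"].round(4),s["force"].round(2),s["time"])
def place(bot,k,plate=.045):
    p=DST[k];o=ori(YAW);g=HG[k]-.019
    bot.move_pose([*p,.2+g],o)
    bot.move_straight([*p,plate+.012+g],vel=.15)
    s=bot.sense();print("above",s["tool_pos"].round(4),s["opening"].round(4),s["force"].round(2),s["time"])
E
python3 - <<'E'
from h import *
from rig import bot,kin,snapshot
pick(bot,"t")
s=snapshot("wrist");cv2.imwrite("pics/w_t1.png",s["pixels"])
s=snapshot("scene");cv2.imwrite("pics/s_t1.png",cv2.resize(s["pixels"][100:360,140:440],(800,693))[:600])
E
```

```text
down hit False [0.5546 0.3168 0.0627]Traceback (most recent call last):
  File "<stdin>", line 3, in <module>
  File "h.py", line 35, in pick
    s=bot.sense();print("grip",s["opening"].round(4),s["force"].round(2),s["time"])
                               ^^^^^^^^^^^^^^^^^^
AttributeError: 'float' object has no attribute 'round'
```

```bash
sed -i 's/s\["opening"\].round(4)/round(s["opening"],4)/' h.py
python3 - <<'E'
from h import *
from rig import bot,kin,snapshot
s=bot.sense();print(s["opening"],s["force"].round(2),s["time"])
bot.move_straight([*NEW["t"],.2+HG["t"]-.019],vel=.2)
s=bot.sense();print("lift",s["opening"],s["force"].round(2),s["time"],s["tool_pos"])
s=snapshot("wrist");cv2.imwrite("pics/w_t1.png",s["pixels"])
s=snapshot("scene");cv2.imwrite("pics/s_t1.png",cv2.resize(s["pixels"][100:360,140:440],(690,600)))
E
```

```text
0.056852353359677955 [-1.36  0.81  3.93] 3.075
lift 0.057200316612297554 [ 0.58  0.27 -2.67] 4.1917 [0.55306745 0.31577468 0.25394831]
```

View pics/s_t1.png

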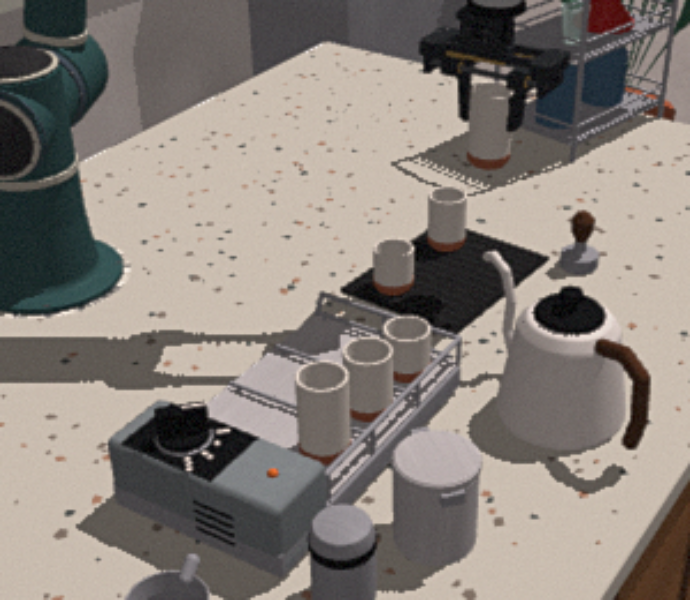

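View pics/w_t1.png

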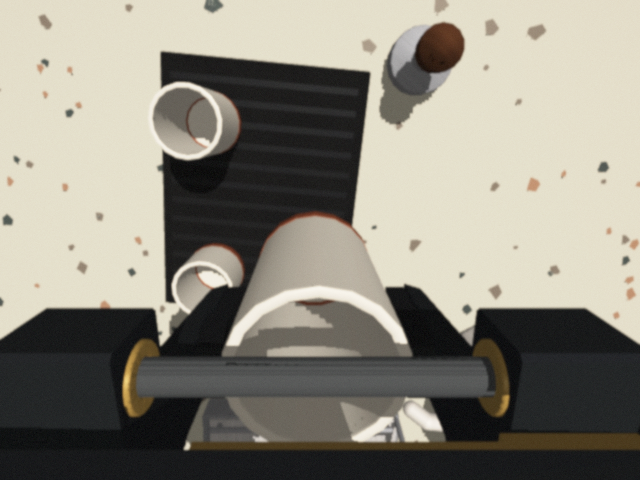

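The tall tumbler hangs upright and centred between the fingers (wrist px 318,330), and the other two on the mat are untouched. Next I place it.

```bash
cat >> h.py <<'E'
def setdown(bot,k,plate=.045):
    p=DST[k];g=HG[k]-.019
    hit=bot.move_straight([*p,plate-.005+g],vel=.02,threshold=4)
    s=bot.sense();print("contact",hit,s["tool_pos"].round(4),"bottom z",round(s["tool_pos"][2]-g,4),s["force"].round(2),s["time"])
    return hit
def release(bot,k,plate=.045):
    bot.set_gripper(.076)
    s=bot.sense();print("rel",round(s["opening"],4),s["force"].round(2))
    p=s["tool_pos"];bot.move_straight([p[0],p[1],.2],vel=.15)
    print(bot.sense()["time"])
def snap(n,name):
    from rig import snapshot
    s=snapshot(n);np.savez(f"pics/{name}.npz",**s)
    im=s["pixels"]
    if n=="scene": im=cv2.resize(im[100:360,140:440],(690,600))
    if n=="top": im=cv2.resize(im[190:350,120:500],None,fx=2,fy=2)
    cv2.imwrite(f"pics/{name}.png",im)
E
python3 - <<'E'
from h import *
from rig import bot,kin,snapshot
place(bot,"t")
setdown(bot,"t")
snap("scene","s_t2");snap("wrist","w_t2")
E
```

```text
above [ 0.5009 -0.1653  0.114 ] 0.0569 [-0.19  0.04 -2.29] 7.1583
contact True [ 0.4996 -0.1651  0.101 ] bottom z 0.045 [-0.88  0.07  3.48] 7.775
```

View pics/s_t2.png

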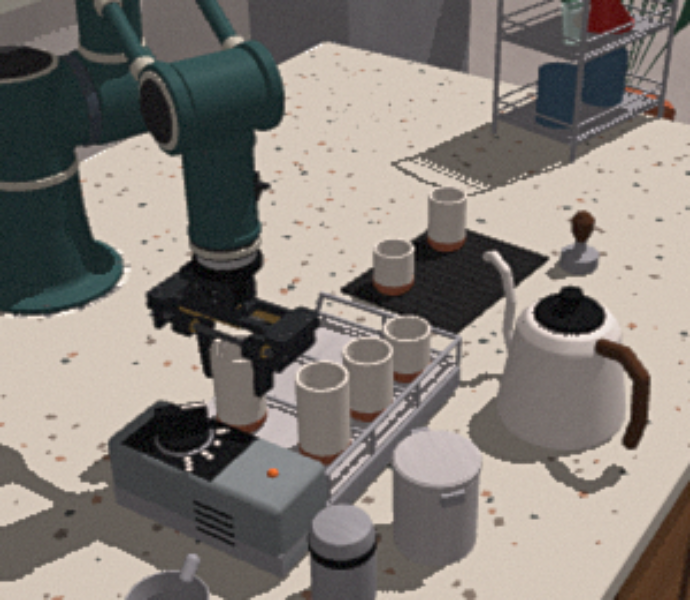

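View pics/w_t2.png

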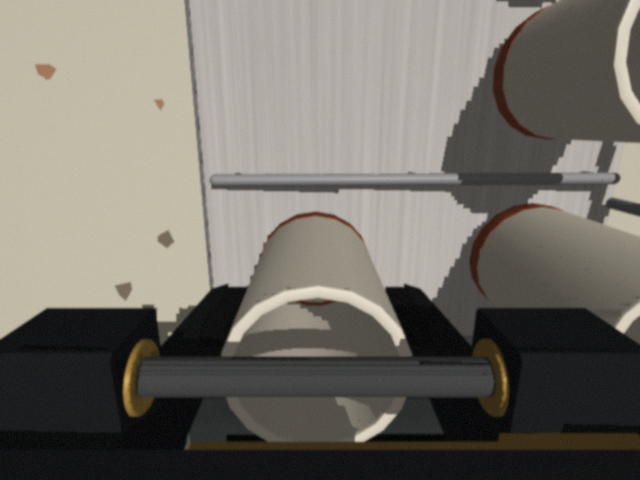

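The contact came at 45 mm, exactly on the plate. The wrist view shows the tumbler upright in front of the tall one, clear of the rod (row 180). I release it and do the medium one.

```bash

python3 - <<'E'
from h import *
from rig import bot,kin,snapshot
release(bot,"t"); bot.set_gripper(.088)
pick(bot,"m")
if bot.sense()["opening"]>.05:
    place(bot,"m"); setdown(bot,"m")
snap("scene","s_m2");snap("wrist","w_m2")
E
```

```text
rel 0.0758 [-0.58 -0.48  0.26]
9.1583
down hit False [0.4523 0.3882 0.0456]
grip 0.0576 [-2.54 -0.45  3.57] 12.9833
lift 0.0573 [-0.22  0.71 -1.11] 14.1
above [ 0.4984 -0.0731  0.097 ] 0.0574 [ 0.23 -0.28 -2.24] 16.8917
contact True [ 0.4973 -0.0731  0.0843] bottom z 0.0453 [-0.9   0.52  3.91] 17.5
```

View pics/s_m2.png

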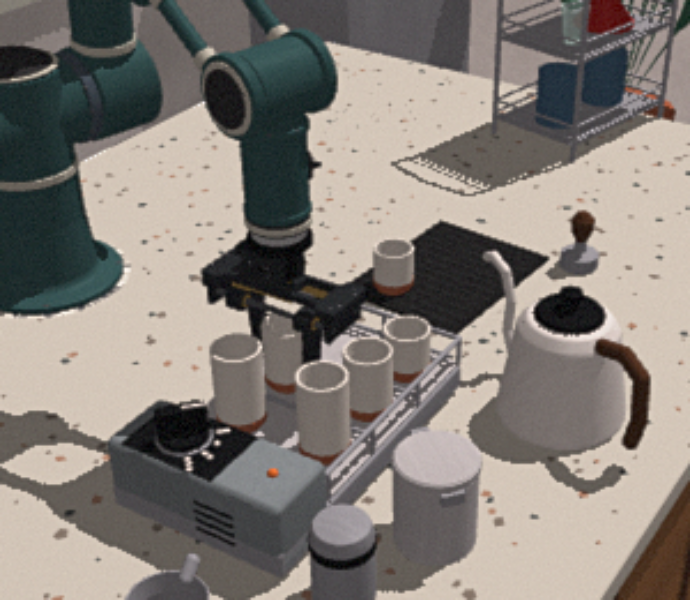

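View pics/w_m2.png

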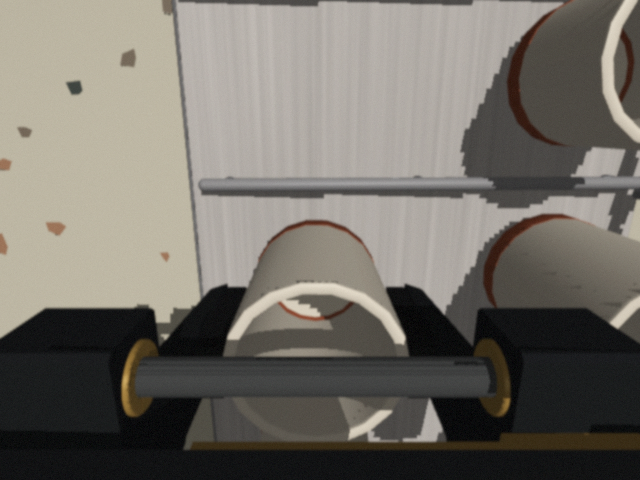

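The tall tumbler stands at scene px (238,380). The medium one is on the plate in the middle row, clear of the rod. The short one is next.

```bash

python3 - <<'E'
from h import *
from rig import bot,kin,snapshot
release(bot,"m"); bot.set_gripper(.088)
pick(bot,"s")
if bot.sense()["opening"]>.05:
    place(bot,"s"); setdown(bot,"s")
snap("scene","s_s2");snap("wrist","w_s2")
E
```

```text
rel 0.0759 [ 0.25 -0.4  -0.  ]
18.9917
down hit False [0.4519 0.2381 0.0295]
grip 0.0572 [-1.42  0.25  4.64] 22.0083
lift 0.0573 [-0.85  0.54 -3.09] 23.125
above [0.4958 0.0191 0.0809] 0.057 [ 0.84 -0.08 -1.18] 25.1167
contact True [0.4948 0.0188 0.0684] bottom z 0.0454 [-1.26  0.01  4.65] 25.725
```

View pics/s_s2.png

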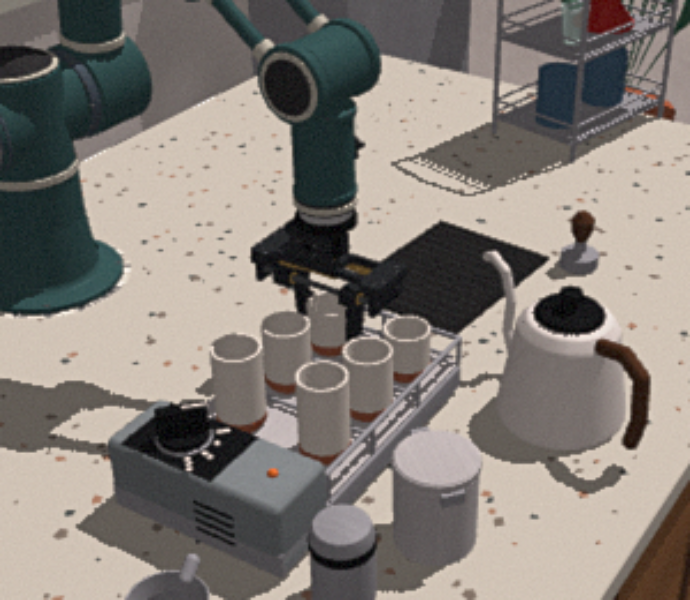

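View pics/w_s2.png

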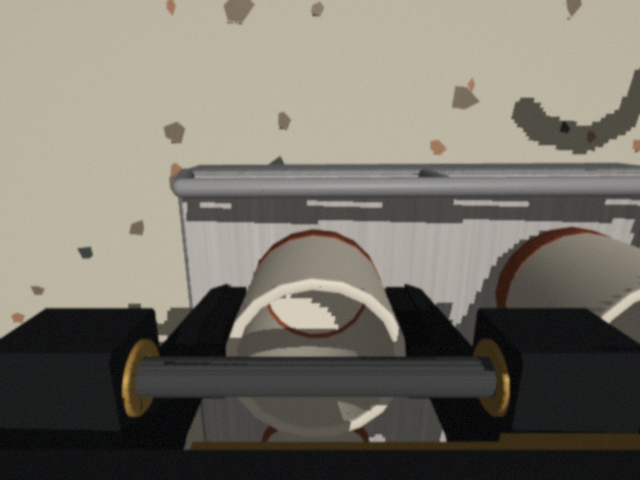

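Contact at 45 mm again; the short tumbler is in the left row, clear of the rail. I release it, then hover over the dial and look.

```bash

python3 - <<'E'
from h import *
from rig import bot,kin,snapshot
release(bot,"s")
p=bot.sense()["tool_pos"]; bot.move_straight([p[0],p[1],.26],vel=.25)
bot.move_pose([*DIAL,.20],ori(YAW+np.deg2rad(-45)))
bot.set_gripper(.055)
st=bot.sense()
s=snapshot("wrist");cv2.imwrite("pics/w_d.png",s["pixels"])
T=np.eye(4);T[:3,:3]=Ro.from_quat(st["eef_rot"]).as_matrix();T[:3,3]=st["tool_pos"]
M=T@s["tool_from_camera"]
s["R"]=M[:3,:3].T;s["t"]=-M[:3,:3].T@M[:3,3]
w=cloud(s)
m=(abs(w[...,2]-.140)<.005)&(abs(w[...,0]-.515)<.04)&(abs(w[...,1]+.272)<.04)
P=w[m][:,:2].astype(np.float32);print(cv2.minAreaRect(P),len(P),np.median(w[m][:,2]),st["tool_pos"],st["time"])
snap("top","t_d");snap("scene","s_d")
E
```

```text
rel 0.0759 [-0.16 -0.61  0.58]
27.325
((0.5129069089889526, -0.26978594064712524), (0.05400916934013367, 0.015789873898029327), 47.02872848510742) 2445 0.14030894548604173 [ 0.51540272 -0.27137535  0.20022179] 29.35
```

View pics/w_d.png

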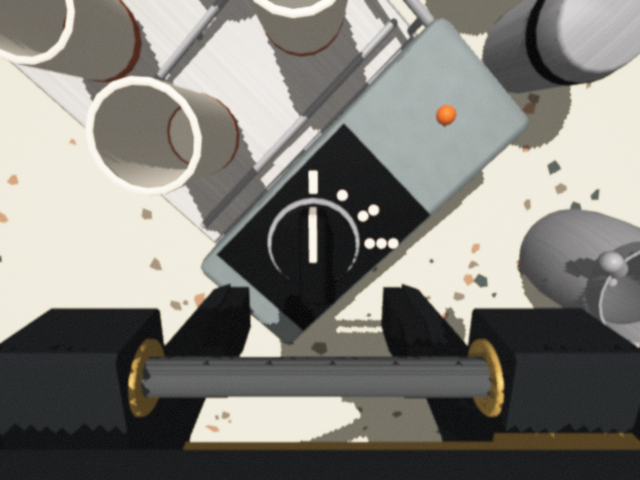

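View pics/s_d.png

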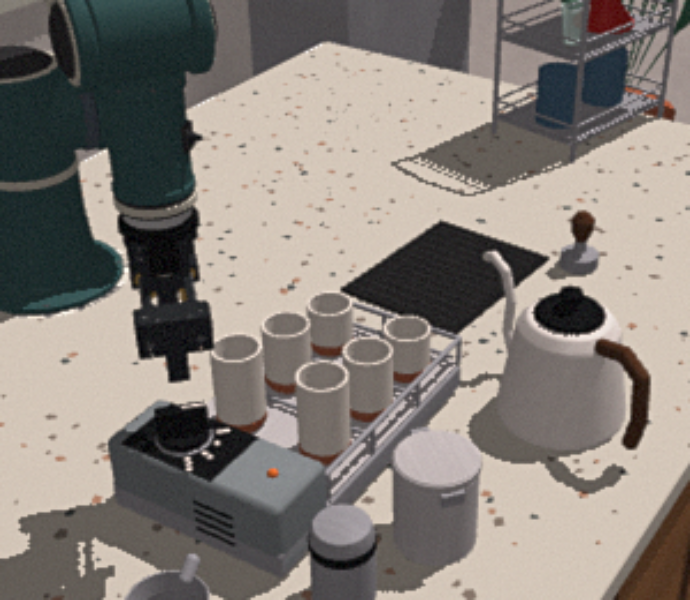

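The wrist view shows the dial pointer (313,235) at the bar mark, so it is off. All six tumblers are standing. I grip the dial and turn it 60° clockwise.

```bash

python3 - <<'E'
from h import *
from rig import bot,kin,snapshot
D=np.array([.5140,-.2708]);a0=YAW+np.deg2rad(-45)
hit=bot.move_straight([*D,.116],ori(a0),vel=.08,threshold=8)
s=bot.sense();print(hit,s["tool_pos"],s["force"].round(1))
if not hit:
    bot.set_gripper(.0);s=bot.sense();print("grip",s["opening"],s["force"].round(1),s["torque"].round(2))
    for d in(20,40,60,61):
        q=kin.inverse_kinematics([*D,.116],ori(a0-np.deg2rad(d)))
        bot.set_joints(q);s=bot.sense();print(d,s["opening"],s["force"].round(1),s["torque"].round(2),s["q"][5],s["time"])
    bot.set_gripper(.045)
    p=bot.sense()["tool_pos"];bot.move_straight([p[0],p[1],.25],vel=.15)
    print(bot.sense()["time"])
    st=bot.sense()
    s=snapshot("wrist");cv2.imwrite("pics/w_d2.png",s["pixels"])
    snap("top","t_d2")
    T=np.eye(4);T[:3,:3]=Ro.from_quat(st["eef_rot"]).as_matrix();T[:3,3]=st["tool_pos"]
    M=T@s["tool_from_camera"];s["R"]=M[:3,:3].T;s["t"]=-M[:3,:3].T@M[:3,3]
    w=cloud(s);m=(abs(w[...,2]-.140)<.005)&(abs(w[...,0]-.515)<.04)&(abs(w[...,1]+.272)<.04)
    P=w[m][:,:2].astype(np.float32);print(cv2.minAreaRect(P),len(P))
E
```

```text
False [ 0.51455914 -0.27109899  0.11672797] [-0.7 -0.7 -0.9]
grip 0.015933988422455726 [-1.8  1.2  0.8] [0.08 0.23 0.07]
20 0.015735833383059693 [-1.  -2.  -0.6] [-0.28  0.21 -0.06] 0.575734782521035 31.8
40 0.01668030457203854 [ 2.1 -3.2 -1.4] [-0.59 -0.06  0.5 ] 0.9227035240473801 32.225
60 0.015370556932117096 [ 0.3 -7.1 -2.3] [-0.9   0.12 -0.09] 1.274412929350314 32.65
61 0.015681303095644323 [ 0.5 -7.2 -3. ] [-0.88  0.1  -0.01] 1.2914792902438739 32.9
34.5417
((0.5136098861694336, -0.27084335684776306), (0.015767045319080353, 0.05399278551340103), 76.276123046875) 1697
```

View pics/w_d2.png

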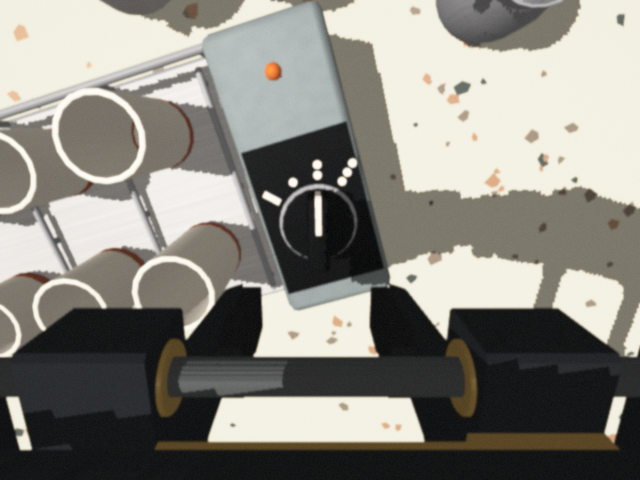

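The dial pointer (318,215) points at the two dots, and the measured bar angle of -13.7° compares with an expected -13.4°. Last I check the tumblers with the arm clear.

```bash

python3 - <<'E'
from h import *
from rig import bot,kin,snapshot
bot.move_pose([.40,-.30,.35],ori(YAW))
snap("top","t_f");snap("scene","s_f")
exp={"t":(*DST["t"],.149),"m":(*DST["m"],.129),"s":(*DST["s"],.109),"rs":(.608,.0228,.109),"rm":(.611,-.0664,.129),"rt":(.6128,-.1565,.149)}
for n in("t_f","s_f"):
    w=cloud(dict(np.load(f"pics/{n}.npz"))).reshape(-1,3)
    for k,e in exp.items():
        P=w[(np.hypot(*(w[:,:2]-e[:2]).T)<.036)&(abs(w[:,2]-e[2])<.006)]
        c,r=circ(P[:,:2]);print(n,k,c.round(4),r.round(4),P[:,2].mean().round(4),"d",(c-e[:2]).round(4))
a=cloud(dict(np.load("pics/top0.npz")))[...,2];b=cloud(dict(np.load("pics/t_f.npz")))[...,2]
d=cv2.morphologyEx((abs(a-b)>.015).astype(np.uint8),cv2.MORPH_OPEN,np.ones((3,3)))
n,_,st,_=cv2.connectedComponentsWithStats(d);print(st[1:].tolist(),bot.sense()["time"])
E
```

```text
t_f t [ 0.4999 -0.163 ] 0.0267 0.1499 d [-0.0001  0.0021]
t_f m [ 0.4981 -0.0716] 0.0267 0.1299 d [0.0006 0.0015]
t_f s [0.4957 0.0192] 0.0268 0.1101 d [0.0008 0.0003]
t_f rs [0.6068 0.0233] 0.0268 0.1096 d [-0.0012  0.0005]
t_f rm [ 0.6097 -0.0657] 0.0267 0.13 d [-0.0013  0.0007]
t_f rt [ 0.6113 -0.1556] 0.0268 0.1497 d [-0.0015  0.0009]
s_f t [ 0.5026 -0.1646] 0.0272 0.1466 d [0.0026 0.0004]
s_f m [ 0.5007 -0.0734] 0.0272 0.1265 d [ 0.0033 -0.0003]
s_f s [0.4982 0.0187] 0.0271 0.1066 d [ 0.0033 -0.0002]
s_f rs [0.6101 0.0216] 0.0271 0.1068 d [ 0.0021 -0.0012]
s_f rm [ 0.6126 -0.0672] 0.0267 0.1265 d [ 0.0016 -0.0008]
s_f rt [ 0.6144 -0.1576] 0.027 0.1466 d [ 0.0016 -0.0011]
[[174, 248, 33, 26, 555], [443, 268, 8, 9, 58], [435, 270, 7, 10, 57], [393, 273, 18, 26, 263], [314, 274, 3, 3, 9], [356, 274, 13, 25, 147], [380, 276, 12, 22, 141], [344, 278, 3, 3, 9], [448, 281, 8, 10, 54], [303, 283, 3, 8, 24], [325, 283, 3, 4, 12], [342, 282, 4, 11, 34], [439, 284, 8, 9, 59], [464, 291, 176, 189, 17467], [144, 292, 33, 25, 532], [210, 293, 13, 25, 165], [229, 294, 9, 19, 95], [310, 296, 11, 4, 33], [352, 296, 3, 3, 9], [223, 314, 5, 3, 15], [0, 382, 43, 57, 1525], [239, 455, 58, 25, 855]] 36.5
```

View pics/t_f.png

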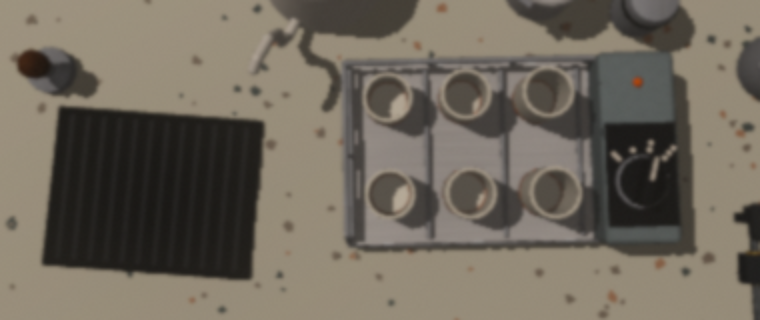

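View pics/s_f.png

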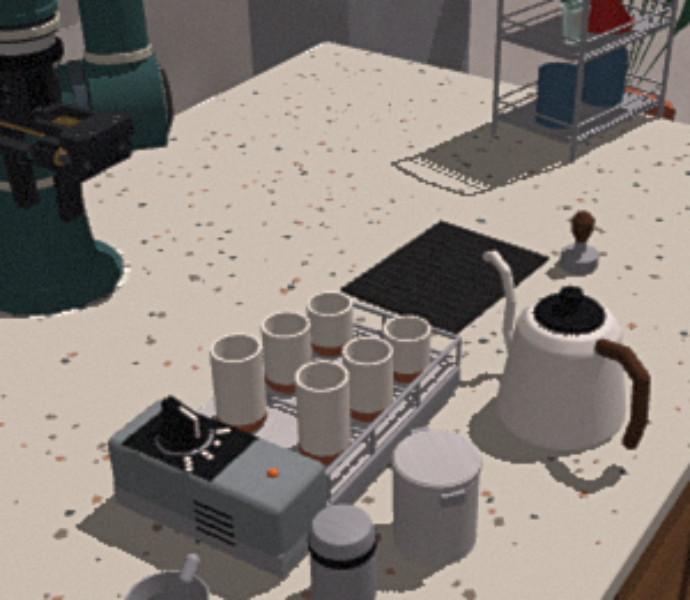

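The pictures show the mat empty, all six tumblers upright in their rows, the dial at two dots, and nothing else changed. Handing in.

```bash
python3 -c "
from rig import job_done
job_done()"
```

```text
the job is handed in; nothing more can be done
```

The job is done and handed in at about 36.5 s of robot time. All three tumblers now stand upright on the warmer, each in front of the one of its own height: tall in the right row, medium in the middle, short in the left. The heat dial is at two dots.

- **Set-down:** each tumbler was lowered slowly until it touched, at 45.0 to 45.4 mm against the plate's 45 mm, with a contact force of about 5 N or less.
- **Placing:** in the last top view the three new tumblers were within about 2 mm of their target points, and the three already there had moved less than 0.2 mm. Nothing else in the scene had shifted.
- **Dial:** its bar measured -13.7° after release, against -13.4° expected for two dots.
- **Disagreement:** the scene and top cameras differed steadily by about 3 mm in position and height, before and after the work. That is slightly more than the stated 2 mm calibration but well inside the clearances. No check failed.

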